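# Pour grinding balls from a spouted carton

### The job

Bring the white grinding bowl to the carton's front so that it will catch what is poured, swing the carton's folded spout fully out while the carton is still upright, then tilt the carton forward in its stand until all five steel balls have run into the bowl, and set the carton fully back upright. Leave the bowl standing on the bench, spill no ball, and do not shift or knock over the other things. The spout may stay out.

Things in the scene. Friction and masses are not known exactly. Their poses are not given: they have to be found in the camera images.
- bowl_mid (a point): Grinding bowl: round, shallow, open, thick-walled white plastic bowl, 0.5 kg, loose and empty at the start, the only wide round open bowl on the bench (outer radius 74 mm at the foot, 78 mm at the rim, height 50 mm, wall 8 mm, flat floor 8 mm thick). The point is on its axis, half-way up (25 mm above its underside); z is its axis, upward.
- pivot (a point): Middle of the level tilt axis of the fixed steel stand, 90 mm above the bench. Its -x axis is the pouring direction (forward, out of the carton's front), +x points to the carton's back, y lies along the tilt axis, z up. Poured slowly, the balls fall to the bench 110 to 200 mm forward of this point, so a bowl whose axis stands 155 mm forward of it catches them.
- foot (a point): Centre of the underside of the stand's foot plate (170 mm along x, 130 mm along y, 12 mm thick; 65 mm backward of pivot, same axes). Two grey uprights, 94 mm high, stand at its front corners, 54 to 62 mm to either side of the middle.
- carton_top (a point): Middle of the flat closed top of the cardboard carton clamped in the cradle: 53 mm backward of and 124 mm above pivot when upright; moves with the carton, same axes. The carton is 114 mm (x) by 80 mm (y) by 124 mm high, its bottom front edge at pivot. A card floor inside rises at 30 degrees from back bottom to the spout's hinge, holding the balls at the back.
- cradle (a joint): Tilt of the carton with its cradle and steel bail about pivot: 0 = upright on its stop, grows as it tips forward, 1.2 rad = end stop. Stiff, about 1 Nm to move; stays where it is left. With the spout out, the balls start to run out past about 0.6 rad and all are out at 1.1.
- bar (a point): Middle of the bail's round steel cross bar (12 mm diameter, 94 mm long, along y of pivot, a 10 mm round arm at each end), behind and above the carton: upright it lies 120 mm backward of and 165 mm above pivot; it swings with the carton about pivot on a radius of 204 mm. Same axes as the carton.
- spout (a joint): Opening of the carton's spout: 0 = folded in flush with the carton's front, grows as it swings outward and down, 1.055 rad = fully out (its stop), where it slopes on in line with the carton's inner floor. Friction holds it where it is left (about 2.5 N at the lip).
- spout_hinge (a point): Middle of the spout's hinge, across the carton's front: 65 mm above pivot when the carton is upright; hinge axis along y. Moves with the carton, same axes. The spout above it is a flat card flap, 70 mm wide and 80 mm from hinge to lip edge, its rear face in line with this point.
- lip (a point): Middle of the top edge of the spout's lip. The flap's last 25 mm is a lip, 8 mm thick and 64 mm wide, which when folded in stands up 21 mm clear above the carton's flat top, so that it can be hooked from behind or pinched. Its rear face lies 4 mm behind this point; z of this frame points from the hinge to the lip edge (80 mm).
- rack_mid (a point): Bystander: grey tube rack with capped clear tubes, 55 x 130 mm (x, y), 86 mm high; point on its axis 40 mm above the bench.
- bottle_mid (a point): Bystander: slim white bottle, 25 mm radius, 130 mm high; point half-way up.
- beaker_mid (a point): Bystander beside the stand: glass beaker, 34 mm radius, 85 mm high; point half-way up.
- flask_mid (a point): Bystander on the other side of the stand: capped amber jar, 30 mm radius, 110 mm high; point half-way up.
- tipbox_mid (a point): Bystander: grey box with a clear lid, 122 x 82 mm (x, y), 75 mm high; point half-way up.
- dishes_mid (a point): Bystander: stack of three flat glass dishes, 45 mm radius, 42 mm high; point half-way up.
- ball0_center (a point): Centre of one of the five steel grinding balls, 24 mm diameter, 44 g; loose inside the carton at the start.
- ball1_center (a point): Centre of one of the five steel grinding balls, 24 mm diameter, 44 g; loose inside the carton at the start.
- ball2_center (a point): Centre of one of the five steel grinding balls, 24 mm diameter, 44 g; loose inside the carton at the start.
- ball3_center (a point): Centre of one of the five steel grinding balls, 24 mm diameter, 44 g; loose inside the carton at the start.
- ball4_center (a point): Centre of one of the five steel grinding balls, 24 mm diameter, 44 g; loose inside the carton at the start.
Mind the look-alikes: they are no part of the job. What is shaped like the part that bears bowl_mid but orange is not meant.

How it is judged:
By the outcome, as a careful person would: the job done as asked, in the order asked, and still so for the second after the job is handed in, with the robot touching nothing.
It also fails if it takes over 72 s, if anything falls off the work surface, if the arm or the gripper's body presses on something with over 40 N, if the wrist force passes 120 N, or if a joint passes its speed limit or range.

### The arm

A 6-joint arm with a two-finger parallel gripper is mounted at the origin on the work surface. World frame = base frame: x ahead of the robot, y to its left, z up, the work surface at z = 0. Lengths are in m, angles in degrees, forces in N, time in s.
With the tool pointing down it reaches from about 0.3 to 0.75 m from the base axis. Payload 8.5 kg.
Tool frame: the origin (TCP) lies between the finger pads; the fingertips stand 14 mm ahead of it and the grasp point (between the pads) lies 5 mm behind it; z points along the fingers, y is the line along which they close (so a half turn about z gives the same grasp; the last joint's range is limited). The gripper opens to 85 mm and grips with 20 to 120 N. Pads are 22 mm wide; open, the fingers measure 114 mm over their backs; the gripper's body (76 mm by 85 mm) begins 54 mm behind the grasp point. The pads swing forward as they close: fully open they stand 13 mm farther back than shut.
Start: joints at [-85.846, 21.807, 74.336, -0, 83.858, -12.336], TCP at [0.156, -0.527, 0.245] pointing down, gripper open.
Joint ranges: [-178.18, 178.18], [-50.72, 133.34], [12.68, 142.11], [-81.47, 261.47], [9.98, 163.14], [-165.26, 165.26]. Speed limits (degrees/s): [136.94, 136.94, 180, 180, 180, 180].

### API

Orientations are given as [roll, pitch, yaw] about the fixed x, y, z axes, in that order (R = Rz(yaw) Ry(pitch) Rx(roll)).
In Python, from plant import bot gives the robot as it stands.
- The arm moves only by the tool carry_out, never from a script. Its argument "rows" is a list of rows, each an object with "linear": the shift along the tool's x, y, z scaled (see below), a list of three; "rotation": the turn, a rotation vector about the tool's x, y, z scaled (see below), a list of three; "gripper": the opening, from 0 (shut) to 1 (fully open). A call has 1 to 12 rows; each row shifts and turns the commanded pose from where the row before left it, along the tool's axes as they then stand; what a row does not reach is not made up. The controller multiplies each number of a shift by 0.12 m and each number of a turn by 4 degrees. A row lasts 1/10 s, in which the tool goes at most 50 mm and 8.59 degrees, less where a joint would pass 70% of its speed; a pose out of reach is approached as far as the arm can. A call with a number of a shift or a turn outside -1 to 1 is refused whole. A call with a gripper value outside its range is refused whole. The fingers move at their own pace and stop on an object; "newtons" is the grip in N (left out, the last holds). Time passes only in rows, so rows that do not move let the fingers close. It gives the time, the measured TCP pose, the force, the opening and the grip force at its end, in the units of the state.
- bot.get_obs(): the state, without advancing time (a new reading comes with each control period).
- bot.snapshot(name): name is "side" or "top"; returns a dict with "image" (420x560x3 uint8, red, green, blue), "fx", "fy", "cx", "cy" (pixels), "rvec" (rotation vector, rad) and "tvec" (3), from world to camera coordinates, as OpenCV has them. Camera axes: x right, y down, z forward; pixel columns grow to the right and rows downward; lengths in m; the calibration is good to about 2 mm. A picture is of the moment at which its call begins. There is no depth.
- bot.job_done(): hands the job in; it is judged then, once.
The state is a dict: "time": time; "q": joint angles; "joint_vel": joint speeds; "effort": joint torques, N m; "tcp_pos": TCP position; "orientation": TCP orientation; "force": force on the tool from outside, world axes, zero at the start; "ft_torque": the same for the moment, N m; "grip_width": finger opening in m; "gripper_force": force on a finger pad.
Only numpy, scipy, OpenCV 4.12 (cv2) and the standard library are available. Lean on these libraries where they do the work, as an engineer would, in place of code of your own. Each camera call takes 0.05 s, during which the arm holds its last target. There are 200 camera calls.

## Working session

There is one attempt and no reset: what is moved stays moved. The work goes in short steps, Python scripts to look and compute and a tool call to move; the robot and the scene stay as the last step left them, time stands still between calls to the robot, and variables do not carry over. Pictures are saved under pics/ and viewed, at most 10 in all, crops included, and the job is handed in when it is done.

Besides the shell and the picture viewer there is one more tool, called after "Emit:" as name(argument=value, ...) on one line, values as JSON. carry_out: Moves the arm, as the interface text tells. Shifts and turns lie within -1 to 1; 1 stands for 0.12 m of shift or 4 degrees of turn. Its arguments: {"type":"object","properties":{"rows":{"type":"array"},"newtons":{"type":"number"}},"required":["rows"]}

```bash
mkdir -p pics
cat > h.py <<'E'
import numpy as np, cv2
from plant import bot
from scipy.spatial.transform import Rotation as R
def snap(name,fn,crop=None,s=1):
    d=bot.snapshot(name); im=d["image"][:,:,::-1]
    if crop: x0,y0,x1,y1=crop; im=im[y0:y1,x0:x1]
    if s!=1: im=cv2.resize(im,None,fx=s,fy=s,interpolation=cv2.INTER_CUBIC)
    cv2.imwrite("pics/"+fn,im); np.save("pics/cal_"+name+".npy",{k:d[k] for k in d if k!="image"},allow_pickle=True)
def cal(name): return np.load("pics/cal_"+name+".npy",allow_pickle=True).item()
def ray(name,u,v):
    d=cal(name); Rm=cv2.Rodrigues(np.array(d["rvec"],float))[0]; t=np.array(d["tvec"],float).ravel()
    c=-Rm.T@t; r=Rm.T@np.array([(u-d["cx"])/d["fx"],(v-d["cy"])/d["fy"],1]); return c,r
def atz(name,u,v,z): c,r=ray(name,u,v); return c+r*(z-c[2])/r[2]
def proj(name,P):
    d=cal(name); K=np.array([[d["fx"],0,d["cx"]],[0,d["fy"],d["cy"]],[0,0,1.]])
    return cv2.projectPoints(np.array(P,float).reshape(-1,1,3),np.array(d["rvec"],float),np.array(d["tvec"],float),K,None)[0].reshape(-1,2)
E
python3 -c "
from h import *
snap('top','t0.png',s=1.42);snap('side','s0.png',s=1.42)
print(ray('top',280,210),ray('side',280,210)); print(bot.get_obs())"
```

```text
(array([0.51001352, 0.01690774, 1.38526648]), array([ 0.06858021,  0.02140262, -0.99746153])) (array([0.21613053, 0.52544465, 0.94150241]), array([ 0.36992026, -0.50208187, -0.78178478]))
{'time': 0.1, 'q': array([-8.58447784e+01,  2.18362266e+01,  7.43776829e+01,  9.74850900e-04,
        8.38583704e+01, -1.23383235e+01]), 'joint_vel': array([-0.00272388, -0.10372529, -0.08631671,  0.02456339,  0.0494751 ,
        0.0296425 ]), 'effort': array([ 2.31111597e-03, -4.49215758e+01, -2.31656045e+01, -2.27988967e-04,
        3.66630949e-03, -1.15365287e-05]), 'tcp_pos': array([ 0.15610994, -0.527134  ,  0.24479803]), 'orientation': array([-1.79929597e+02, -1.63917844e-02,  1.64934301e+01]), 'force': array([ 0.04129468,  0.41783273, -0.03056829]), 'ft_torque': array([ 0.02239163,  0.02924971, -0.05662478]), 'gripper_force': 0.0, 'grip_width': 0.08566742758029296}
```

View pics/t0.png

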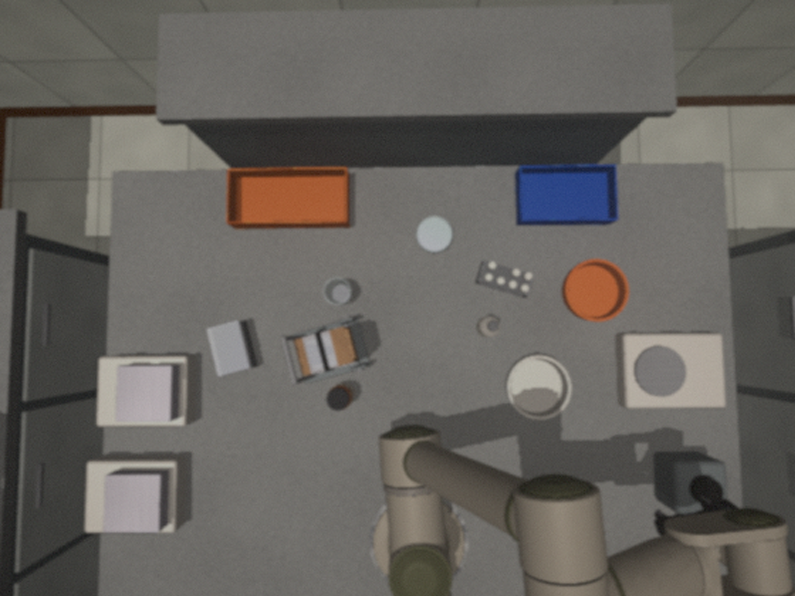

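View pics/s0.png

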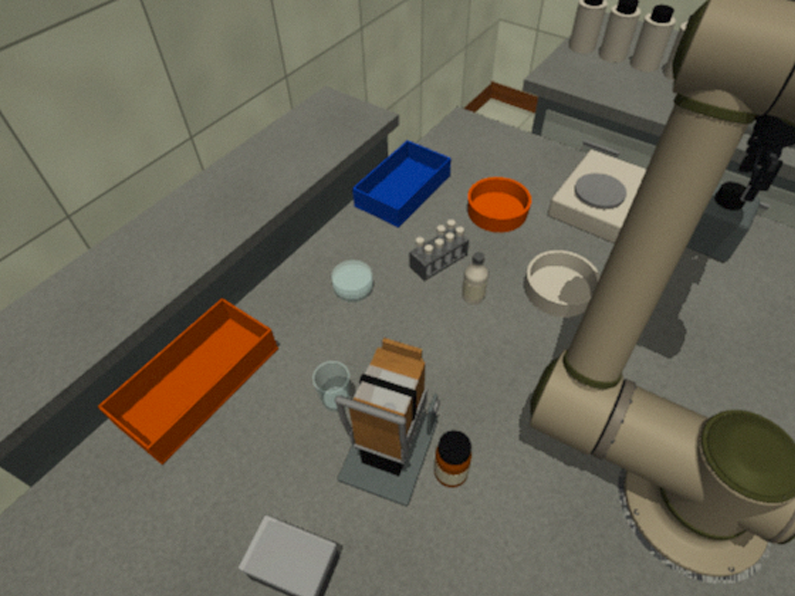

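The top view (scaled by 1.42) shows the white bowl at (539,386), the carton at (330,350) with its front facing right (-y), and the bottle at (488,325). The rack is at (505,278), the beaker at (340,290) and the amber jar at (339,398). The side view shows the lip at (400,350) and the bar at (372,408).

```bash
python3 -c "
from h import *
t=bot.snapshot('top')['image'][:,:,::-1];s=bot.snapshot('side')['image'][:,:,::-1]
f=lambda im,x,y,w,h,k:cv2.resize(im[y:y+h,x:x+w],None,fx=k,fy=k,interpolation=cv2.INTER_CUBIC)
a=f(t,190,190,80,100,5); b=f(s,230,230,100,125,4); 
m=np.hstack([a,b]); print(a.shape,b.shape)
cv2.imwrite('pics/m1.png',m)
for p in [(539,386,.05),(488,325,.13),(505,278,.08),(340,290,.085),(339,398,.11),(435,233,.042),(232,347,.075)]: print(p,atz('top',p[0]/1.42,p[1]/1.42,p[2]).round(3))
# bowl outline by mask
g=t[225:310,340:420]; 
"
```

```text
(500, 400, 3) (500, 400, 3)
(539, 386, 0.05) [ 0.385 -0.296  0.05 ]
(488, 325, 0.13) [ 0.532 -0.164  0.13 ]
(505, 278, 0.08) [ 0.646 -0.215  0.08 ]
(340, 290, 0.085) [0.621 0.184 0.085]
(339, 398, 0.11) [0.366 0.183 0.11 ]
(435, 233, 0.042) [ 0.765 -0.049  0.042]
(232, 347, 0.075) [0.485 0.447 0.075]
```

View pics/m1.png

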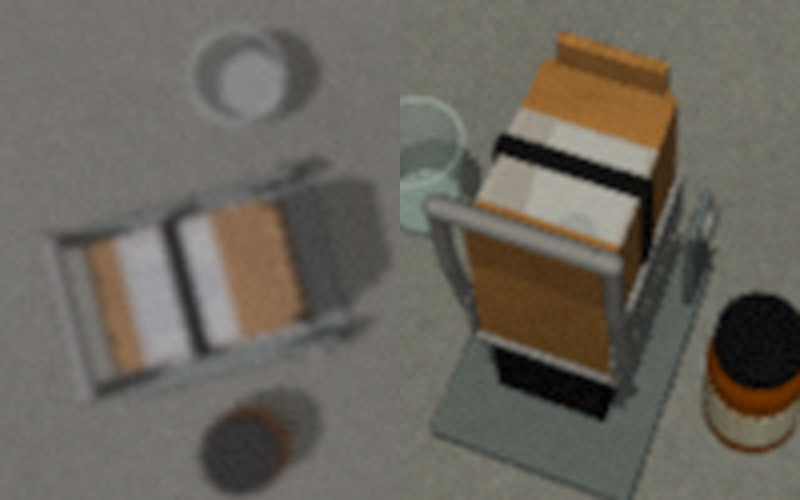

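```bash
cat > fit.py <<'E'
from h import *
from scipy.optimize import least_squares
S=[((120,-47,165),(617,265),0),]
pts=[('side',(110,-40,124),(477,203)),('side',(110,40,124),(622,250)),('side',(-4,40,124),(677,100)),
('side',(120,-47,165),(430,205)),('side',(120,47,165),(617,265)),('side',(150,-65,-78),(430,430)),('side',(150,65,-78),(632,495)),
('side',(-4,-32,145),(560,35)),('side',(-4,32,145),(668,64)),
('top',(120,-47,165),(50,237)),('top',(120,47,165),(93,395)),('top',(110,-40,124),(88,243)),('top',(110,40,124),(122,372)),('top',(-4,40,124),(303,333)),('top',(-4,-40,124),(275,203))]
def W(p,P): 
    x,y,a=p; c,s=np.cos(a),np.sin(a); P=np.array(P)/1000
    return np.array([x+c*P[0]-s*P[1],y+s*P[0]+c*P[1],.09+P[2]])
def px(n,uv): return np.array([230+(uv[0]-400)/4,230+uv[1]/4]) if n=='side' else np.array([190+uv[0]/5,190+uv[1]/5])
def res(p): return np.array([proj(n,W(p,P))[0]-px(n,uv) for n,P,uv in pts]).ravel()
if __name__=="__main__":
    r=least_squares(res,[.49,.12,1.7],loss='soft_l1'); print(r.x,np.degrees(r.x[2])); print(res(r.x).reshape(-1,2).round(1).tolist())
    np.save('piv.npy',r.x)
    print('bowl goal',W(r.x,(-155,0,-65)),'lip',W(r.x,(-4,0,145)),'bar',W(r.x,(120,0,165)))
    t=bot.snapshot('top')['image'][:,:,::-1].copy();s=bot.snapshot('side')['image'][:,:,::-1].copy()
    th=np.linspace(0,6.28,80); c=np.array([.385,-.296])
    k=3; T=cv2.resize(t[215:320,340:420],None,fx=5,fy=5,interpolation=2); Sd=cv2.resize(s[160:240,355:435],None,fx=5,fy=5,interpolation=2)
    for im,n,o in((T,'top',(340,215)),(Sd,'side',(355,160))):
        q=proj(n,np.c_[c[0]+.078*np.cos(th),c[1]+.078*np.sin(th),0*th+.05])
        for u in (q-o)*5+2: cv2.circle(im,(int(u[0]),int(u[1])),1,(0,0,255),-1)
    m=np.zeros((525,800,3),np.uint8); m[:,:400]=T; m[:400,400:]=Sd; cv2.imwrite('pics/m2.png',m)
E
python3 fit.py
```

```text
[0.49006363 0.14741768 1.83047877] 104.87870789640046
[[-2.7, 5.4], [-2.9, 5.8], [1.0, -1.6], [2.2, -1.5], [-0.3, -1.8], [0.1, -1.8], [-0.4, 0.5], [-0.4, 0.2], [0.0, 1.2], [1.3, 1.3], [0.6, 0.5], [0.4, 1.3], [0.1, 0.9], [-0.1, -1.2], [-1.2, -0.5]]
bowl goal [ 0.52986355 -0.00238542  0.025     ] lip [0.49109073 0.14355179 0.235     ] bar [0.45925079 0.26339427 0.255     ]
```

View pics/m2.png

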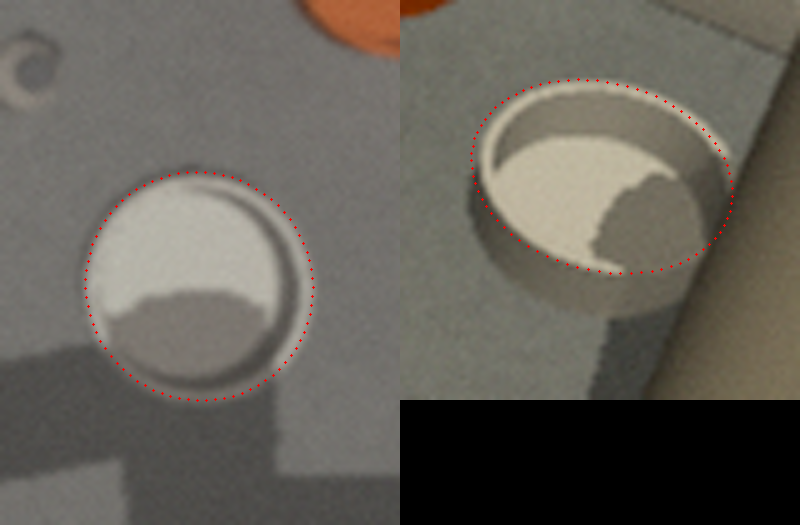

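The circle drawn from the bowl estimate (centre 0.386, -0.295, rim at z=0.05) lies on the rim in both views. I'll refit the stand without the two corners hidden by the bar, then work out the bowl grasp.

```bash
sed -i "s/^pts=\[('side',(110,-40,124),(477,203)),('side',(110,40,124),(622,250)),/pts=[/; s/T=cv2.*/pass/" fit.py; sed -i '/t=bot.snapshot/,$d' fit.py; python3 fit.py
cat > d.py <<'E'
import sys
from h import *
def st():
    o=bot.get_obs(); r=R.from_euler('xyz',o['orientation'],degrees=True); return o,np.array(o['tcp_pos']),r
def delta(p,yaw=14.9):
    o,t,r=st(); print('units',(r.inv().apply(np.array(p)-t)/.12).round(3),'rot',((r.inv()*R.from_euler('xyz',[180,0,yaw],degrees=True)).as_rotvec(degrees=True)/4).round(3),'t',o['time'],t.round(4),'F',np.round(o['force'],1),o['grip_width'])
if __name__=="__main__": delta([float(a) for a in sys.argv[1:4]])
E
python3 d.py 0.405 -0.366 0.12
```

```text
[0.48989483 0.14864076 1.82924075] 104.80777459910036
[[0.8, -1.1], [1.8, -1.1], [-0.7, -1.3], [-0.2, -1.4], [-0.7, 1.0], [-0.6, 0.6], [-0.3, 1.6], [0.9, 1.3], [0.1, 0.5], [0.0, 1.3], [-0.3, 0.9], [-0.5, -1.2], [-1.6, -0.5]]
bowl goal [ 0.52950925 -0.00121149  0.025     ] lip [0.49091714 0.14477361 0.235     ] bar [0.45922559 0.26465541 0.255     ]
units [ 2.37  -0.699  1.043] rot [-0.006 -0.001  0.398] t 0.3 [ 0.1561 -0.5273  0.2451] F [-0.5  0.3  0.5] 0.0853007388962478
```

Emit:
carry_out(rows=[{"linear": [0.3,-0.09,0],"rotation": [0,0,0.4],"gripper": 1},{"linear": [0.3,-0.09,0.1],"rotation": [0,0,0],"gripper": 1},{"linear": [0.3,-0.09,0.15],"rotation": [0,0,0],"gripper": 1},{"linear": [0.3,-0.08,0.15],"rotation": [0,0,0],"gripper": 1},{"linear": [0.3,-0.08,0.15],"rotation": [0,0,0],"gripper": 1},{"linear": [0.3,-0.08,0.15],"rotation": [0,0,0],"gripper": 1},{"linear": [0.3,-0.08,0.15],"rotation": [0,0,0],"gripper": 1},{"linear": [0.27,-0.08,0.15],"rotation": [0,0,0],"gripper": 1},{"linear": [0,0,0],"rotation": [0,0,0],"gripper": 1},{"linear": [0,0,0],"rotation": [0,0,0],"gripper": 1}])

```text
time: 1.3
tcp_pos: [0.41, -0.3754, 0.125]
orientation: [-180.0, 0.0, 15.0]
force: [0.1, -1.1, 1.1]
grip_width: 0.0855
gripper_force: 0.0
```

```bash
python3 d.py 0.405 -0.367 0.04
```

```text
units [-0.022 -0.078  0.709] rot [-0.008  0.007  0.019] t 1.3 [ 0.41   -0.3754  0.125 ] F [ 0.1 -1.1  1.1] 0.08549893270655276
```

Emit:
carry_out(rows=[{"linear": [-0.02,-0.08,0.1],"rotation": [0,0,0],"gripper": 1},{"linear": [0,0,0.2],"rotation": [0,0,0],"gripper": 1},{"linear": [0,0,0.2],"rotation": [0,0,0],"gripper": 1},{"linear": [0,0,0.2],"rotation": [0,0,0],"gripper": 1},{"linear": [0,0,0],"rotation": [0,0,0],"gripper": 0.5},{"linear": [0,0,0],"rotation": [0,0,0],"gripper": 0.3},{"linear": [0,0,0],"rotation": [0,0,0],"gripper": 0},{"linear": [0,0,0],"rotation": [0,0,0],"gripper": 0},{"linear": [0,0,0],"rotation": [0,0,0],"gripper": 0},{"linear": [0,0,0],"rotation": [0,0,0],"gripper": 0},{"linear": [0,0,0],"rotation": [0,0,0],"gripper": 0},{"linear": [0,0,0],"rotation": [0,0,0],"gripper": 0}], newtons=70)

```text
time: 2.5
tcp_pos: [0.405, -0.3671, 0.0424]
orientation: [180.0, -0.0, 14.9]
force: [-1.3, 0.7, 7.7]
grip_width: 0.0086
gripper_force: 65.3
```

Emit:
carry_out(rows=[{"linear": [0,0,-0.1],"rotation": [0,0,0],"gripper": 0},{"linear": [0,0,-0.15],"rotation": [0,0,0],"gripper": 0},{"linear": [0,0,-0.15],"rotation": [0,0,1],"gripper": 0},{"linear": [0,0,0],"rotation": [0,0,1],"gripper": 0},{"linear": [0,0,0],"rotation": [0,0,1],"gripper": 0},{"linear": [0,0,0],"rotation": [0,0,1],"gripper": 0},{"linear": [0,0,0],"rotation": [0,0,1],"gripper": 0},{"linear": [0,0,0],"rotation": [0,0,1],"gripper": 0},{"linear": [0,0,0],"rotation": [0,0,1],"gripper": 0},{"linear": [0,0,0],"rotation": [0,0,1],"gripper": 0},{"linear": [0,0,0],"rotation": [0,0,1],"gripper": 0},{"linear": [0,0,0],"rotation": [0,0,1],"gripper": 0}])

```text
time: 3.7
tcp_pos: [0.4049, -0.367, 0.0897]
orientation: [180.0, -0.0, -25.3]
force: [-0.5, -0.7, -4.7]
grip_width: 0.0083
gripper_force: 72.7
```

```bash
python3 d.py 0.33 -0.164 0.09; python3 -c "
from d import *
o,t,r=st();print((r.inv().apply(np.array([.4985,-.068,.09])-np.array([.33,-.164,.09]))/.12).round(3), r.apply([0,1,0]))"
```

```text
units [-1.287 -1.264 -0.003] rot [ 6.0000e-03  1.0000e-03 -1.0042e+01] t 3.7 [ 0.4049 -0.367   0.0897] F [-0.5 -0.7 -4.7] 0.008257855065008712
[ 9.280e-01 -1.323e+00 -1.000e-03] [-4.26837750e-01 -9.04328115e-01  4.41370226e-04]
```

Emit:
carry_out(rows=[{"linear": [-0.215,-0.21,0],"rotation": [0,0,0],"gripper": 0},{"linear": [-0.215,-0.21,0],"rotation": [0,0,0],"gripper": 0},{"linear": [-0.215,-0.21,0],"rotation": [0,0,0],"gripper": 0},{"linear": [-0.215,-0.21,0],"rotation": [0,0,0],"gripper": 0},{"linear": [-0.215,-0.21,0],"rotation": [0,0,0],"gripper": 0},{"linear": [-0.215,-0.21,0],"rotation": [0,0,0],"gripper": 0},{"linear": [0.155,-0.22,0],"rotation": [0,0,0],"gripper": 0},{"linear": [0.155,-0.22,0],"rotation": [0,0,0],"gripper": 0},{"linear": [0.155,-0.22,0],"rotation": [0,0,0],"gripper": 0},{"linear": [0.155,-0.22,0],"rotation": [0,0,0],"gripper": 0},{"linear": [0.155,-0.22,0],"rotation": [0,0,0],"gripper": 0},{"linear": [0.155,-0.22,0],"rotation": [0,0,0],"gripper": 0}])

```text
time: 4.9
tcp_pos: [0.4982, -0.0674, 0.0898]
orientation: [180.0, -0.0, -25.1]
force: [0.2, 0.2, -4.3]
grip_width: 0.0082
gripper_force: 73.7
```

```bash
python3 d.py 0.498 -0.068 0.044
```

```text
units [0.    0.005 0.381] rot [ 7.000e-03 -0.000e+00 -9.996e+00] t 4.9 [ 0.4982 -0.0674  0.0898] F [ 0.2  0.2 -4.3] 0.00815016952736437
```

Emit:
carry_out(rows=[{"linear": [0,0.005,0.15],"rotation": [0,0,0],"gripper": 0},{"linear": [0,0,0.12],"rotation": [0,0,0],"gripper": 0},{"linear": [0,0,0.05],"rotation": [0,0,0],"gripper": 0},{"linear": [0,0,0.03],"rotation": [0,0,0],"gripper": 0},{"linear": [0,0,0.03],"rotation": [0,0,0],"gripper": 0},{"linear": [0,0,0],"rotation": [0,0,0],"gripper": 0},{"linear": [0,0,0],"rotation": [0,0,0],"gripper": 0}])

```text
time: 5.6
tcp_pos: [0.4975, -0.0697, 0.0452]
orientation: [180.0, -0.2, -25.1]
force: [-3.6, -4.7, 5.8]
grip_width: 0.0082
gripper_force: 80.1
```

Emit:
carry_out(rows=[{"linear": [0,0,0],"rotation": [0,0,0],"gripper": 0.1},{"linear": [0,0,0],"rotation": [0,0,0],"gripper": 0.3},{"linear": [0,0,0],"rotation": [0,0,0],"gripper": 0.5},{"linear": [0,0,0],"rotation": [0,0,0],"gripper": 0.5},{"linear": [0,0,-0.15],"rotation": [0,0,0],"gripper": 0.5},{"linear": [0,0,-0.25],"rotation": [0,0,0],"gripper": 0.5},{"linear": [0,0,-0.4],"rotation": [0,0,-1],"gripper": 0.5},{"linear": [0,0,-0.4],"rotation": [0,0,-1],"gripper": 0.5},{"linear": [0,0,-0.4],"rotation": [0,0,-1],"gripper": 0.5},{"linear": [0,0,-0.4],"rotation": [0,0,-1],"gripper": 0.5},{"linear": [0,0,-0.4],"rotation": [0,0,-1],"gripper": 0.5},{"linear": [0,0,0],"rotation": [0,0,-1],"gripper": 0.5}])

```text
time: 6.8
tcp_pos: [0.4982, -0.0692, 0.3382]
orientation: [179.8, -0.7, -0.9]
force: [0.6, 0.1, -0.2]
grip_width: 0.0426
gripper_force: 0.0
```

Emit:
carry_out(rows=[{"linear": [0,0,0],"rotation": [0,0,-1],"gripper": 0},{"linear": [0,0,0],"rotation": [0,0,-1],"gripper": 0},{"linear": [0,0,0],"rotation": [0,0,-1],"gripper": 0},{"linear": [0,0,0],"rotation": [0,0,-1],"gripper": 0}])

```text
time: 7.2
tcp_pos: [0.4969, -0.0688, 0.3317]
orientation: [-180.0, 0.0, 15.1]
force: [0.2, 0.3, -0.2]
grip_width: -0.0003
gripper_force: 0.0
```

```bash
python3 -c "
from d import *
from fit import W
o,t,r=st(); print(o['grip_width'])
p=np.load('piv.npy')
d1=W(p,(40,0,0)); delta([d1[0],d1[1],.30])
t=bot.snapshot('top')['image'][:,:,::-1];s=bot.snapshot('side')['image'][:,:,::-1]
snap('top','x.png')
g=W(p,(-155,0,-65)); print('bowl goal px',proj('top',[g[0],g[1],.05]),proj('side',[g[0],g[1],.05]))
f=lambda im,x,y,w,h,k:cv2.resize(im[y:y+h,x:x+w],None,fx=k,fy=k,interpolation=cv2.INTER_CUBIC)
cv2.imwrite('pics/m3.png',np.hstack([f(t,190,190,133,160,3),f(s,230,170,133,160,3)]))"
```

```text
-0.0002659279419077259
units [ 0.416 -2.098  0.265] rot [-0.003  0.     0.04 ] t 7.2 [ 0.4969 -0.0688  0.3317] F [ 0.2  0.3 -0.2] -0.0002659279419077259
bowl goal px [[293.54309635 230.52470107]] [[302.19034896 237.72572873]]
```

View pics/m3.png

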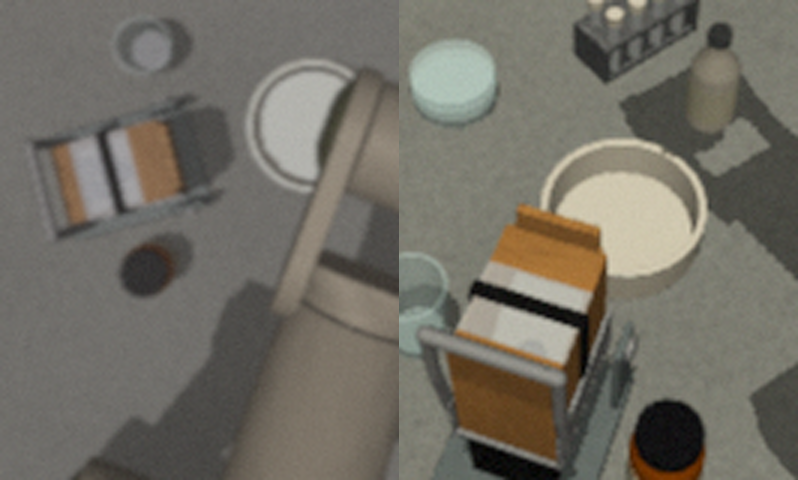

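The bowl now stands about 155 mm forward of the pivot: its rim centre in the top crop is at (312,126), within about 5 mm of the goal. Next the closed fingers go behind the lip.

Emit:
carry_out(rows=[{"linear": [0.07,-0.3,0.1],"rotation": [0,0,0],"gripper": 0},{"linear": [0.07,-0.36,0.1],"rotation": [0,0,0],"gripper": 0},{"linear": [0.07,-0.36,0.065],"rotation": [0,0,0],"gripper": 0},{"linear": [0.07,-0.36,0],"rotation": [0,0,0],"gripper": 0},{"linear": [0.07,-0.36,0],"rotation": [0,0,0],"gripper": 0},{"linear": [0.07,-0.36,0],"rotation": [0,0,0],"gripper": 0},{"linear": [0,0,0.2],"rotation": [0,0,0],"gripper": 0},{"linear": [0,0,0.2],"rotation": [0,0,0],"gripper": 0},{"linear": [0,0,0],"rotation": [0,0,0],"gripper": 0}])

```text
time: 8.25
tcp_pos: [0.4796, 0.1878, 0.2494]
orientation: [-180.0, 0.3, 14.8]
force: [-0.2, -0.2, 0.9]
grip_width: 0.0001
gripper_force: 0.0
```

```bash
python3 -c "
from d import *
from fit import W
p=np.load('piv.npy')
d1=W(p,(40,0,0)); delta([d1[0],d1[1],.24])
t=bot.snapshot('top')['image'][:,:,::-1];s=bot.snapshot('side')['image'][:,:,::-1]
f=lambda im,x,y,w,h,k:cv2.resize(im[y:y+h,x:x+w],None,fx=k,fy=k,interpolation=cv2.INTER_CUBIC)
cv2.imwrite('pics/m4.png',np.hstack([f(t,190,190,100,120,4),f(s,230,200,100,120,4)]))"
```

```text
units [-0.     0.004  0.078] rot [-0.01   0.083 -0.016] t 8.25 [0.4796 0.1878 0.2494] F [-0.2 -0.2  0.9] 0.00011410148269802292
```

View pics/m4.png

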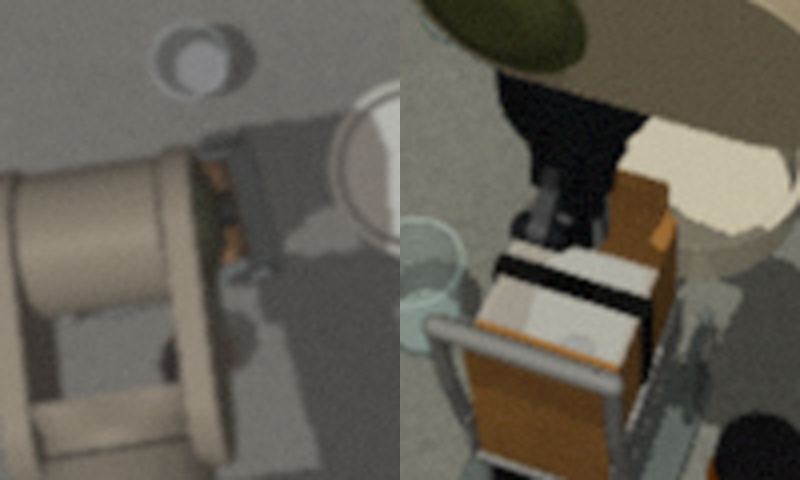

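The fingers stand over the carton top behind the lip, with tips near (570,235) in the side crop, and the spout is still folded. Now I push the lip along its arc.

Emit:
carry_out(rows=[{"linear": [0,0.1,0.07],"rotation": [0,0,0],"gripper": 0},{"linear": [0,0.11,0],"rotation": [0,0,0],"gripper": 0},{"linear": [0,0.052,0.004],"rotation": [0,0,0],"gripper": 0},{"linear": [0,0.052,0.005],"rotation": [0,0,0],"gripper": 0},{"linear": [0,0.05,0.012],"rotation": [0,0,0],"gripper": 0},{"linear": [0,0.05,0.015],"rotation": [0,0,0],"gripper": 0},{"linear": [0,0.048,0.02],"rotation": [0,0,0],"gripper": 0},{"linear": [0,0.047,0.024],"rotation": [0,0,0],"gripper": 0}])

```text
time: 9.15
tcp_pos: [0.4969, 0.128, 0.2341]
orientation: [180.0, -0.1, 14.9]
force: [-0.1, 0.2, 4.8]
grip_width: -0.0001
gripper_force: 2.0
```

Emit:
carry_out(rows=[{"linear": [0,0.043,0.03],"rotation": [0,0,0],"gripper": 0},{"linear": [0,0.043,0.03],"rotation": [0,0,0],"gripper": 0},{"linear": [0,0.037,0.037],"rotation": [0,0,0],"gripper": 0},{"linear": [0,0.037,0.037],"rotation": [0,0,0],"gripper": 0},{"linear": [0,0,0],"rotation": [0,0,0],"gripper": 0}])

```text
time: 9.65
tcp_pos: [0.5014, 0.1095, 0.2169]
orientation: [-180.0, 0.1, 14.9]
force: [0.0, -0.1, -0.4]
grip_width: -0.0004
gripper_force: 0.0
```

```bash
python3 -c "
from d import *
from fit import W
p=np.load('piv.npy')
d1=W(p,(-48,0,0)); delta([d1[0],d1[1],.205])
t=bot.snapshot('top')['image'][:,:,::-1];s=bot.snapshot('side')['image'][:,:,::-1]
f=lambda im,x,y,w,h,k:cv2.resize(im[y:y+h,x:x+w],None,fx=k,fy=k,interpolation=cv2.INTER_CUBIC)
cv2.imwrite('pics/m5.png',np.hstack([f(t,190,190,100,120,4),f(s,230,200,100,120,4)]))"
```

```text
units [-0.009  0.06   0.099] rot [-0.005  0.025 -0.01 ] t 9.65 [0.5014 0.1095 0.2169] F [ 0.  -0.1 -0.4] -0.00036526923984540687
```

View pics/m5.png

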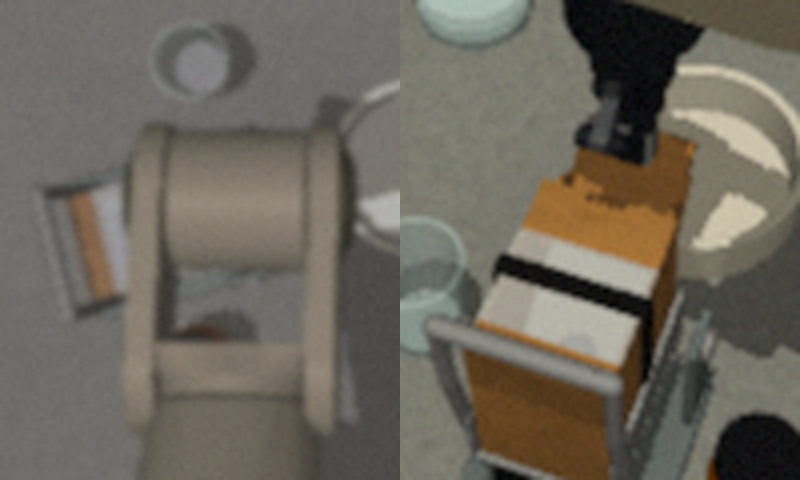

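The side crop shows the flap swung partly out, with the fingers on it near (620,150) and the carton still upright. I continue the arc to the stop.

Emit:
carry_out(rows=[{"linear": [0,0.03,0.043],"rotation": [0,0,0],"gripper": 0},{"linear": [0,0.03,0.043],"rotation": [0,0,0],"gripper": 0},{"linear": [0,0.01,0.03],"rotation": [0,0,0],"gripper": 0}])

```text
time: 10.05
tcp_pos: [0.5038, 0.1015, 0.2035]
orientation: [180.0, 0.0, 14.9]
force: [-0.1, -0.5, 1.2]
grip_width: -0.0001
gripper_force: 1.0
```

Emit:
carry_out(rows=[{"linear": [0,0.0,0.02],"rotation": [0,0,0],"gripper": 0},{"linear": [0,0.0,0.02],"rotation": [0,0,0],"gripper": 0}])

```text
time: 10.25
tcp_pos: [0.5044, 0.1012, 0.201]
orientation: [179.8, -0.2, 14.9]
force: [-6.6, -5.6, 27.9]
grip_width: 0.0002
gripper_force: 11.1
```

Emit:
carry_out(rows=[{"linear": [0,0,-0.03],"rotation": [0,0,0],"gripper": 0},{"linear": [0,0,-0.2],"rotation": [0,0,0],"gripper": 0},{"linear": [0,0,-0.4],"rotation": [0,0,0],"gripper": 0},{"linear": [0,0,-0.4],"rotation": [0,0,0],"gripper": 0},{"linear": [0,-0.36,0],"rotation": [0,0,0],"gripper": 0.4},{"linear": [0,-0.36,0],"rotation": [0,0,0],"gripper": 0.4},{"linear": [0,-0.36,0],"rotation": [0,0,0],"gripper": 0.4},{"linear": [0,-0.36,0],"rotation": [0,0,0],"gripper": 0.4},{"linear": [0,0,0],"rotation": [0,0,0],"gripper": 0.4}])

```text
time: 11.15
tcp_pos: [0.4575, 0.2727, 0.3222]
orientation: [-179.9, 0.1, 15.2]
force: [0.4, -1.0, -0.2]
grip_width: 0.0344
gripper_force: 0.0
```

```bash
python3 -c "
from d import *
from fit import W
p=np.load('piv.npy')
d1=W(p,(120,0,0)); delta([d1[0],d1[1],.258])
snap('side','x.png'); snap('top','y.png')
h=np.array([0,0,65]);a=1.055
for y in(-32,32): 
  q=h+80*np.array([-np.sin(a),0,np.cos(a)]); q[1]=y; print('lip rear edge exp side',(proj('side',W(p,q))[0]-[230,200])*4, (proj('top',W(p,q))[0]-[190,190])*4)
for P in [(110,-40,124),(-4,40,124),(120,-47,165),(120,47,165),(-4,-40,124)]: print(P,(proj('side',W(p,P))[0]-[230,200])*4)
t=bot.snapshot('top')['image'][:,:,::-1];s=bot.snapshot('side')['image'][:,:,::-1]
f=lambda im,x,y,w,h,k:cv2.resize(im[y:y+h,x:x+w],None,fx=k,fy=k,interpolation=cv2.INTER_CUBIC)
cv2.imwrite('pics/m6.png',np.hstack([f(t,190,190,100,120,4),f(s,230,200,100,120,4)]))"
```

```text
units [-0.003  0.069  0.535] rot [-0.016  0.015  0.075] t 11.15 [0.4575 0.2727 0.3222] F [ 0.4 -1.  -0.2] 0.03444514346307833
lip rear edge exp side [200.02165355 110.09921528] [300.23453461 148.6356168 ]
lip rear edge exp side [301.74836801 139.8366902 ] [321.62980127 228.15622296]
(110, -40, 124) [ 64.95463033 346.52811765]
(-4, 40, 124) [280.01630252 215.41182805]
(120, -47, 165) [ 37.11827139 320.72485611]
(120, 47, 165) [214.28586293 379.99961482]
(-4, -40, 124) [145.72786079 174.42483685]
```

View pics/m6.png

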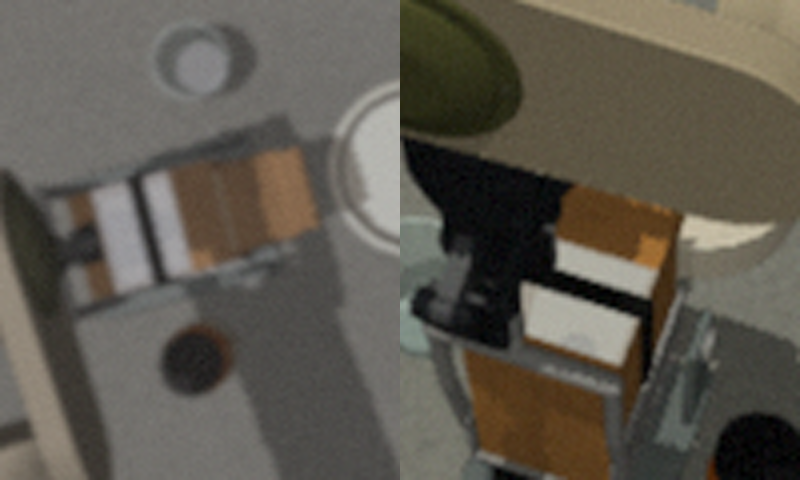

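The lip edge corners in the top crop, (302,148) and (319,226), match the expected fully-out positions, and the carton is upright. Now I cage the bar.

Emit:
carry_out(rows=[{"linear": [0,0.069,0.1],"rotation": [0,0,0.07],"gripper": 0.4},{"linear": [0,0,0.2],"rotation": [0,0,0],"gripper": 0.4},{"linear": [0,0,0.2],"rotation": [0,0,0],"gripper": 0.4},{"linear": [0,0,0.1],"rotation": [0,0,0],"gripper": 0.4},{"linear": [0,0,0],"rotation": [0,0,0],"gripper": 0.4},{"linear": [0,0,0],"rotation": [0,0,0],"gripper": 0.2},{"linear": [0,0,0],"rotation": [0,0,0],"gripper": 0.2},{"linear": [0,0,0],"rotation": [0,0,0],"gripper": 0.2}])

```text
time: 12.15
tcp_pos: [0.4612, 0.2625, 0.253]
orientation: [-179.7, -0.2, 14.6]
force: [-5.6, 10.5, 6.2]
grip_width: 0.0171
gripper_force: 5.9
```

```bash
python3 -c "
from d import *
from fit import W
p=np.load('piv.npy')
d1=W(p,(120,0,0)); delta([d1[0],d1[1],.25])
deg=np.radians(np.linspace(0,66,23)); ph=deg-np.arctan2(120,165)
f=204*np.sin(ph);u=204*np.cos(ph)
print((np.diff(f)/120).round(3).tolist());print((-np.diff(u)/120).round(3).tolist())"
```

```text
units [-0.012 -0.021  0.025] rot [-0.069 -0.049 -0.063] t 12.15 [0.4612 0.2625 0.253 ] F [-5.6 10.5  6.2] 0.01709753291867678
[0.073, 0.076, 0.078, 0.08, 0.082, 0.084, 0.085, 0.087, 0.088, 0.088, 0.089, 0.089, 0.089, 0.089, 0.088, 0.088, 0.087, 0.085, 0.084, 0.082, 0.08, 0.078]
[-0.05, -0.047, -0.043, -0.038, -0.034, -0.03, -0.025, -0.021, -0.016, -0.012, -0.007, -0.002, 0.002, 0.007, 0.012, 0.016, 0.021, 0.025, 0.03, 0.034, 0.038, 0.042]
```

Emit:
carry_out(rows=[{"linear": [0,0.073,-0.05],"rotation": [0,0,0],"gripper": 0.2},{"linear": [0,0.076,-0.047],"rotation": [0,0,0],"gripper": 0.2},{"linear": [0,0.078,-0.043],"rotation": [0,0,0],"gripper": 0.2},{"linear": [0,0.08,-0.038],"rotation": [0,0,0],"gripper": 0.2},{"linear": [0,0.082,-0.034],"rotation": [0,0,0],"gripper": 0.2},{"linear": [0,0.084,-0.03],"rotation": [0,0,0],"gripper": 0.2},{"linear": [0,0.085,-0.025],"rotation": [0,0,0],"gripper": 0.2},{"linear": [0,0.087,-0.021],"rotation": [0,0,0],"gripper": 0.2},{"linear": [0,0.088,-0.016],"rotation": [0,0,0],"gripper": 0.2},{"linear": [0,0,0],"rotation": [0,0,0],"gripper": 0.2}])

```text
time: 13.15
tcp_pos: [0.4843, 0.1749, 0.2889]
orientation: [180.0, -0.2, 14.5]
force: [0.3, 0.0, -0.5]
grip_width: 0.0169
gripper_force: 0.0
```

```bash
python3 -c "
from d import *
from fit import W
p=np.load('piv.npy')
ph=np.radians(27)-np.arctan2(120,165); d1=W(p,(-204*np.sin(ph),0,0)); delta([d1[0],d1[1],.083+.204*np.cos(ph)])"
```

```text
units [-0.011 -0.043  0.037] rot [ 0.003 -0.046 -0.095] t 13.15 [0.4843 0.1749 0.2889] F [ 0.3  0.  -0.5] 0.016855398216864707
```

Emit:
carry_out(rows=[{"linear": [0,0.044,0.004],"rotation": [0,0,0],"gripper": 0.2},{"linear": [0,0.044,0.004],"rotation": [0,0,0],"gripper": 0.2},{"linear": [0,0.044,0.004],"rotation": [0,0,0],"gripper": 0.2},{"linear": [0,0.044,0.004],"rotation": [0,0,0],"gripper": 0.2},{"linear": [0,0.044,0.006],"rotation": [0,0,0],"gripper": 0.2},{"linear": [0,0.044,0.006],"rotation": [0,0,0],"gripper": 0.2},{"linear": [0,0,0],"rotation": [0,0,0],"gripper": 0.2},{"linear": [0,0.044,0.006],"rotation": [0,0,0],"gripper": 0.2},{"linear": [0,0.044,0.006],"rotation": [0,0,0],"gripper": 0.2},{"linear": [0,0,0],"rotation": [0,0,0],"gripper": 0.2},{"linear": [0,0,0],"rotation": [0,0,0],"gripper": 0.2}])

```text
time: 14.25
tcp_pos: [0.4943, 0.1344, 0.2821]
orientation: [180.0, 0.0, 14.6]
force: [-0.0, 0.9, 0.1]
grip_width: 0.0172
gripper_force: 0.0
```

Emit:
carry_out(rows=[{"linear": [0,0.044,0.006],"rotation": [0,0,0],"gripper": 0.2},{"linear": [0,0,0],"rotation": [0,0,0],"gripper": 0.2},{"linear": [0,0.044,0.006],"rotation": [0,0,0],"gripper": 0.2},{"linear": [0,0,0],"rotation": [0,0,0],"gripper": 0.2},{"linear": [0,0.044,0.008],"rotation": [0,0,0],"gripper": 0.2},{"linear": [0,0,0],"rotation": [0,0,0],"gripper": 0.2},{"linear": [0,0.044,0.008],"rotation": [0,0,0],"gripper": 0.2},{"linear": [0,0,0],"rotation": [0,0,0],"gripper": 0.2},{"linear": [0,0.043,0.01],"rotation": [0,0,0],"gripper": 0.2},{"linear": [0,0,0],"rotation": [0,0,0],"gripper": 0.2},{"linear": [0,0.043,0.01],"rotation": [0,0,0],"gripper": 0.2},{"linear": [0,0,0],"rotation": [0,0,0],"gripper": 0.2}])

```text
time: 15.45
tcp_pos: [0.5023, 0.1039, 0.2764]
orientation: [180.0, 0.0, 14.6]
force: [-0.4, 0.8, -0.3]
grip_width: 0.0172
gripper_force: 0.0
```

```bash
python3 -c "
from d import *
from fit import W
p=np.load('piv.npy')
ph=np.radians(66)-np.arctan2(120,165); d1=W(p,(-204*np.sin(ph)-2.5,0,0)); delta([d1[0],d1[1],.083+.204*np.cos(ph)])"
```

```text
units [-0.003  0.483  0.139] rot [ 0.005  0.006 -0.079] t 15.45 [0.5023 0.1039 0.2764] F [-0.4  0.8 -0.3] 0.017209742943775957
```

Emit:
carry_out(rows=[{"linear": [0,0.044,0.009],"rotation": [0,0,0],"gripper": 0.2},{"linear": [0,0,0],"rotation": [0,0,0],"gripper": 0.2},{"linear": [0,0.044,0.009],"rotation": [0,0,0],"gripper": 0.2},{"linear": [0,0,0],"rotation": [0,0,0],"gripper": 0.2},{"linear": [0,0.044,0.01],"rotation": [0,0,0],"gripper": 0.2},{"linear": [0,0,0],"rotation": [0,0,0],"gripper": 0.2},{"linear": [0,0.044,0.011],"rotation": [0,0,0],"gripper": 0.2},{"linear": [0,0,0],"rotation": [0,0,0],"gripper": 0.2},{"linear": [0,0.044,0.012],"rotation": [0,0,0],"gripper": 0.2},{"linear": [0,0,0],"rotation": [0,0,0],"gripper": 0.2},{"linear": [0,0.044,0.013],"rotation": [0,0,0],"gripper": 0.2},{"linear": [0,0,0],"rotation": [0,0,0],"gripper": 0.2}])

```text
time: 16.65
tcp_pos: [0.5103, 0.0732, 0.2688]
orientation: [180.0, 0.0, 14.6]
force: [0.3, 1.4, -0.4]
grip_width: 0.017
gripper_force: 0.4
```

Emit:
carry_out(rows=[{"linear": [0,0.044,0.014],"rotation": [0,0,0],"gripper": 0.2},{"linear": [0,0,0],"rotation": [0,0,0],"gripper": 0.2},{"linear": [0,0.044,0.015],"rotation": [0,0,0],"gripper": 0.2},{"linear": [0,0,0],"rotation": [0,0,0],"gripper": 0.2},{"linear": [0,0.044,0.016],"rotation": [0,0,0],"gripper": 0.2},{"linear": [0,0,0],"rotation": [0,0,0],"gripper": 0.2},{"linear": [0,0.044,0.017],"rotation": [0,0,0],"gripper": 0.2},{"linear": [0,0,0],"rotation": [0,0,0],"gripper": 0.2},{"linear": [0,0.043,0.018],"rotation": [0,0,0],"gripper": 0.2},{"linear": [0,0,0],"rotation": [0,0,0],"gripper": 0.2},{"linear": [0,0,0],"rotation": [0,0,0],"gripper": 0.2},{"linear": [0,0,0],"rotation": [0,0,0],"gripper": 0.2}])

```text
time: 17.85
tcp_pos: [0.5171, 0.048, 0.2598]
orientation: [179.9, -0.1, 14.6]
force: [0.5, 1.1, 0.5]
grip_width: 0.0171
gripper_force: 0.0
```

```bash
python3 -c "
from d import *
from fit import W
p=np.load('piv.npy')
ph=np.radians(66)-np.arctan2(120,165); d1=W(p,(-204*np.sin(ph)-2.5,0,0)); delta([d1[0],d1[1],.083+.204*np.cos(ph)])
t=bot.snapshot('top')['image'][:,:,::-1];s=bot.snapshot('side')['image'][:,:,::-1]
f=lambda im,x,y,w,h,k:cv2.resize(im[y:y+h,x:x+w],None,fx=k,fy=k,interpolation=cv2.INTER_CUBIC)
cv2.imwrite('pics/m7.png',np.hstack([f(t,210,180,100,130,4),f(s,250,170,100,130,4)]))"
```

```text
units [-0.005  0.001  0.001] rot [ 0.017 -0.014 -0.077] t 17.85 [0.5171 0.048  0.2598] F [0.5 1.1 0.5] 0.0170587607852913
```

View pics/m7.png

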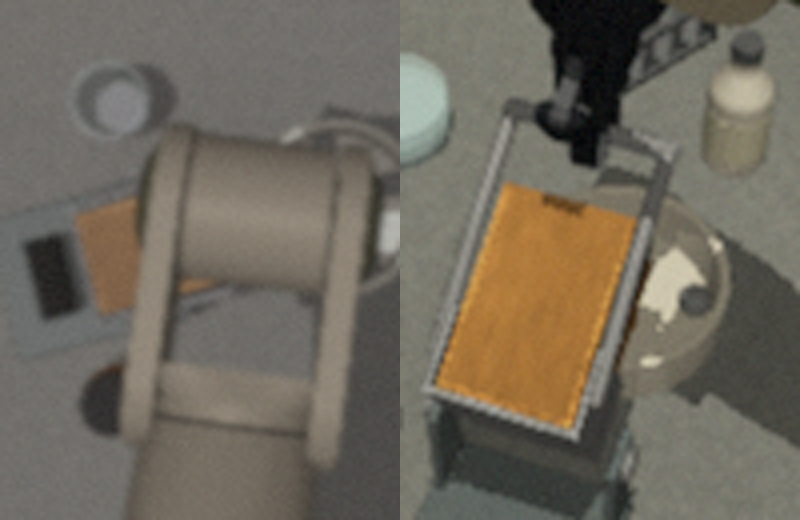

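The carton is tilted about 1.15 rad, and one ball is visible in the bowl at (695,300) in the side crop. I nudge slightly further, wait, then return.

Emit:
carry_out(rows=[{"linear": [0,0.02,0.008],"rotation": [0,0,0],"gripper": 0.2},{"linear": [0,0,0],"rotation": [0,0,0],"gripper": 0.2},{"linear": [0,0,0],"rotation": [0,0,0],"gripper": 0.2},{"linear": [0,0,0],"rotation": [0,0,0],"gripper": 0.2},{"linear": [0,0,0],"rotation": [0,0,0],"gripper": 0.2},{"linear": [0,0,0],"rotation": [0,0,0],"gripper": 0.2},{"linear": [0,0,0],"rotation": [0,0,0],"gripper": 0.2},{"linear": [0,0,0],"rotation": [0,0,0],"gripper": 0.2},{"linear": [0,0,0],"rotation": [0,0,0],"gripper": 0.2},{"linear": [0,0,0],"rotation": [0,0,0],"gripper": 0.2}])

```text
time: 18.95
tcp_pos: [0.5174, 0.046, 0.2584]
orientation: [180.0, -0.0, 14.6]
force: [-0.6, -0.8, -0.0]
grip_width: 0.017
gripper_force: 0.0
```

Emit:
carry_out(rows=[{"linear": [0,-0.06,-0.008],"rotation": [0,0,0],"gripper": 0.2},{"linear": [0,-0.078,-0.042],"rotation": [0,0,0],"gripper": 0.2},{"linear": [0,-0.08,-0.038],"rotation": [0,0,0],"gripper": 0.2},{"linear": [0,-0.082,-0.034],"rotation": [0,0,0],"gripper": 0.2},{"linear": [0,-0.084,-0.03],"rotation": [0,0,0],"gripper": 0.2},{"linear": [0,-0.085,-0.025],"rotation": [0,0,0],"gripper": 0.2},{"linear": [0,-0.087,-0.021],"rotation": [0,0,0],"gripper": 0.2},{"linear": [0,-0.088,-0.016],"rotation": [0,0,0],"gripper": 0.2},{"linear": [0,-0.088,-0.012],"rotation": [0,0,0],"gripper": 0.2},{"linear": [0,-0.089,-0.007],"rotation": [0,0,0],"gripper": 0.2},{"linear": [0,-0.089,-0.002],"rotation": [0,0,0],"gripper": 0.2},{"linear": [0,0,0],"rotation": [0,0,0],"gripper": 0.2}])

```text
time: 20.15
tcp_pos: [0.4892, 0.1533, 0.2863]
orientation: [-179.9, 0.1, 14.7]
force: [0.4, 0.0, 0.3]
grip_width: 0.017
gripper_force: 0.0
```

```bash
python3 -c "
from d import *
from fit import W
p=np.load('piv.npy')
ph=np.radians(36)-np.arctan2(120,165); d1=W(p,(-204*np.sin(ph)+2.5,0,0)); delta([d1[0],d1[1],.083+.204*np.cos(ph)])"
```

```text
units [-0.004  0.017 -0.006] rot [-0.017  0.013 -0.046] t 20.15 [0.4892 0.1533 0.2863] F [0.4 0.  0.3] 0.016998818036037408
```

Emit:
carry_out(rows=[{"linear": [0,-0.072,0.0],"rotation": [0,0,0],"gripper": 0.2},{"linear": [0,-0.089,0.007],"rotation": [0,0,0],"gripper": 0.2},{"linear": [0,-0.088,0.012],"rotation": [0,0,0],"gripper": 0.2},{"linear": [0,-0.088,0.016],"rotation": [0,0,0],"gripper": 0.2},{"linear": [0,-0.087,0.021],"rotation": [0,0,0],"gripper": 0.2},{"linear": [0,-0.085,0.025],"rotation": [0,0,0],"gripper": 0.2},{"linear": [0,-0.084,0.03],"rotation": [0,0,0],"gripper": 0.2},{"linear": [0,-0.082,0.034],"rotation": [0,0,0],"gripper": 0.2},{"linear": [0,-0.08,0.038],"rotation": [0,0,0],"gripper": 0.2},{"linear": [0,-0.078,0.043],"rotation": [0,0,0],"gripper": 0.2},{"linear": [0,-0.076,0.047],"rotation": [0,0,0],"gripper": 0.2},{"linear": [0,0,0],"rotation": [0,0,0],"gripper": 0.2}])

```text
time: 21.35
tcp_pos: [0.4617, 0.2583, 0.2528]
orientation: [-180.0, 0.1, 14.7]
force: [-0.8, -0.2, 0.2]
grip_width: 0.0168
gripper_force: 0.0
```

Emit:
carry_out(rows=[{"linear": [0,-0.037,0.025],"rotation": [0,0,0],"gripper": 0.2},{"linear": [0,-0.037,0.025],"rotation": [0,0,0],"gripper": 0.2},{"linear": [0,0,0],"rotation": [0,0,0],"gripper": 0.2}])

```text
time: 21.65
tcp_pos: [0.4599, 0.2662, 0.2474]
orientation: [-180.0, 0.0, 14.6]
force: [0.1, -0.3, 0.3]
grip_width: 0.0171
gripper_force: 0.0
```

```bash
python3 -c "
from d import *
from fit import W
p=np.load('piv.npy')
d1=W(p,(122.5,0,0)); delta([d1[0],d1[1],.25])"
```

```text
units [-0.009 -0.01  -0.021] rot [-0.003  0.01  -0.07 ] t 21.65 [0.4599 0.2662 0.2474] F [ 0.1 -0.3  0.3] 0.017060233371423043
```

Emit:
carry_out(rows=[{"linear": [0,-0.02,0],"rotation": [0,0,0],"gripper": 0.2},{"linear": [0,0,0],"rotation": [0,0,0],"gripper": 0.2}])

```text
time: 21.85
tcp_pos: [0.4595, 0.2683, 0.2479]
orientation: [-180.0, -0.0, 14.6]
force: [0.2, 0.4, 0.4]
grip_width: 0.017
gripper_force: 0.0
```

Emit:
carry_out(rows=[{"linear": [0,-0.02,0],"rotation": [0,0,0],"gripper": 0.2},{"linear": [0,0,0],"rotation": [0,0,0],"gripper": 0.2}])

```text
time: 22.05
tcp_pos: [0.4589, 0.2707, 0.2479]
orientation: [-180.0, -0.0, 14.6]
force: [-0.4, -0.8, 0.0]
grip_width: 0.0167
gripper_force: 0.0
```

Emit:
carry_out(rows=[{"linear": [0,-0.01,0],"rotation": [0,0,0],"gripper": 0.2},{"linear": [0,0,0],"rotation": [0,0,0],"gripper": 0.2}])

```text
time: 22.25
tcp_pos: [0.4587, 0.2714, 0.2479]
orientation: [180.0, 0.0, 14.6]
force: [1.2, -3.4, 0.2]
grip_width: 0.0172
gripper_force: 1.8
```

Emit:
carry_out(rows=[{"linear": [0,-0.01,0],"rotation": [0,0,0],"gripper": 0.2},{"linear": [0,0,0],"rotation": [0,0,0],"gripper": 0.2}])

```text
time: 22.45
tcp_pos: [0.4587, 0.2715, 0.2479]
orientation: [179.8, 0.0, 14.6]
force: [2.3, -9.0, 0.6]
grip_width: 0.0171
gripper_force: 4.9
```

Emit:
carry_out(rows=[{"linear": [0,-0.01,0],"rotation": [0,0,0],"gripper": 0.2},{"linear": [0,0,0],"rotation": [0,0,0],"gripper": 0.2}])

```text
time: 22.65
tcp_pos: [0.4587, 0.2716, 0.2478]
orientation: [179.7, 0.0, 14.5]
force: [2.7, -16.3, 1.2]
grip_width: 0.0169
gripper_force: 7.9
```

Emit:
carry_out(rows=[{"linear": [0,0.035,0],"rotation": [0,0,0],"gripper": 0.2},{"linear": [0,0,0],"rotation": [0,0,0],"gripper": 0.4},{"linear": [0,0,0],"rotation": [0,0,0],"gripper": 0.4},{"linear": [0,0,-0.1],"rotation": [0,0,0],"gripper": 0.4},{"linear": [0,0,-0.3],"rotation": [0,0,0],"gripper": 0.4},{"linear": [0,0,-0.4],"rotation": [0,0,0],"gripper": 0.4},{"linear": [-0.3,0,-0.2],"rotation": [0,0,0],"gripper": 0.4},{"linear": [-0.4,-0.1,0],"rotation": [0,0,0],"gripper": 0.4},{"linear": [-0.4,-0.1,0],"rotation": [0,0,0],"gripper": 0.4},{"linear": [0,0,0],"rotation": [0,0,0],"gripper": 0.4}])

```text
time: 23.65
tcp_pos: [0.3205, 0.26, 0.3691]
orientation: [-179.9, -0.1, 14.8]
force: [0.6, 1.0, 0.6]
grip_width: 0.034
gripper_force: 0.0
```

```bash
python3 -c "
from d import *
t=bot.snapshot('top')['image'][:,:,::-1];s=bot.snapshot('side')['image'][:,:,::-1]
f=lambda im,x,y,w,h,k:cv2.resize(im[y:y+h,x:x+w],None,fx=k,fy=k,interpolation=cv2.INTER_CUBIC)
cv2.imwrite('pics/m8.png',np.hstack([f(t,190,170,133,140,3),f(s,230,150,133,140,3)])); print(bot.get_obs()['time'])"
```

```text
23.75
```

View pics/m8.png

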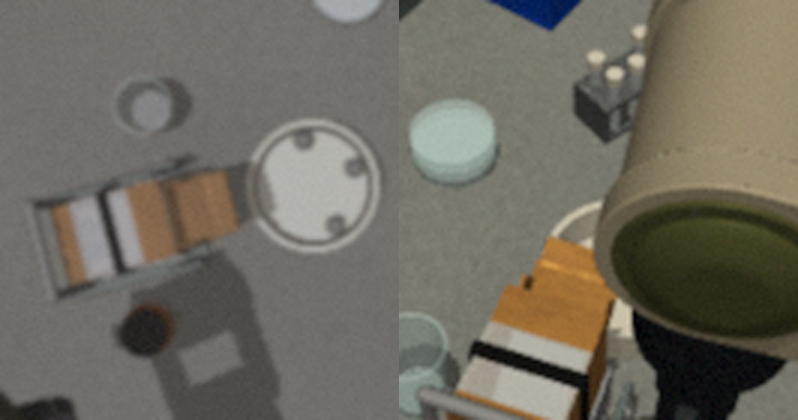

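The carton is upright with the spout out, and three balls are visible in the bowl at (303,138), (355,167) and (335,224). I've used all 10 pictures, so I'll look for the other two in the pixel values.

```bash
python3 -c "
from d import *
g=np.mean([bot.snapshot('top')['image'].mean(2) for _ in range(4)],0)
for v in range(208,256): print(v,' '.join('%2d'%(x/5) for x in g[v,262:318]))
"
```

```text
208 22 22 22 22 21 21 21 21 21 22 22 22 22 22 21 22 21 22 22 22 22 21 22 21 22 22 21 22 22 22 22 22 22 22 21 22 22 22 22 22 22 22 22 22 22 22 22 22 22 22 22 22 22 21 21 21
209 22 22 22 21 21 21 21 21 21 21 21 22 21 21 21 21 21 22 22 22 21 21 22 22 22 22 23 24 25 26 26 26 26 25 25 24 24 24 22 21 21 21 22 22 22 22 22 22 22 22 22 22 22 22 22 22
210 21 22 22 21 21 21 21 21 21 21 21 21 21 21 21 21 21 21 21 22 21 22 22 23 24 26 27 28 30 31 32 32 32 31 31 30 29 28 26 23 21 20 21 21 22 22 22 22 22 22 22 22 22 22 22 22
211 21 22 21 22 21 21 21 21 21 21 21 21 21 21 21 21 21 21 21 21 22 24 25 27 29 30 31 31 31 31 31 31 31 31 31 30 31 31 31 29 26 24 22 21 21 21 21 22 22 22 22 22 22 22 22 22
212 21 21 21 21 21 21 21 21 21 21 21 21 21 21 21 21 21 21 21 23 25 28 30 31 31 30 29 27 25 23 23 23 24 24 24 25 26 28 29 30 30 30 28 24 21 20 20 21 22 22 22 22 22 22 22 22
213 21 21 21 21 21 21 21 21 21 21 21 21 21 21 21 21 21 22 23 26 29 31 31 29 27 24 22 20 18 17 17 19 22 24 25 24 23 23 24 25 28 30 31 30 26 22 20 20 22 22 22 22 22 22 22 23
214 21 21 21 21 21 21 21 21 21 21 21 21 21 22 22 21 22 24 27 30 31 3
[... 6455 characters left out ...]
 22 22 22 22
252 20 20 20 21 21 21 21 22 22 21 21 21 21 21 21 21 21 21 21 22 22 23 25 27 29 31 30 30 30 31 31 31 30 30 31 31 31 31 31 31 29 26 24 23 22 22 22 22 22 22 22 22 22 22 22 22
253 17 17 18 19 20 21 21 22 21 21 21 21 21 22 21 21 21 21 21 21 21 22 22 23 24 24 26 28 30 31 31 31 32 32 32 31 30 28 27 26 24 23 22 22 22 22 22 22 22 22 22 22 22 22 22 22
254 15 15 15 17 19 21 21 21 22 22 21 21 21 21 21 21 21 21 21 21 22 21 21 21 21 21 22 23 24 25 25 25 25 25 26 26 25 24 23 22 22 22 22 22 22 22 22 22 22 22 22 21 22 22 22 22
255 14 14 15 16 18 20 21 21 21 21 21 21 21 21 21 21 21 21 22 22 22 21 21 21 21 21 21 21 22 22 21 22 21 21 22 22 22 22 22 22 22 22 22 22 22 22 22 22 22 21 21 22 21 22 22 22
```

```bash
python3 -c "
from d import *
for n,f in(('top','t0.png'),('side','s0.png')):
  a=cv2.imread('pics/'+f); a=cv2.resize(a,(560,420),interpolation=cv2.INTER_AREA)
  b=cv2.imread('pics/y.png') if n=='top' else cv2.imread('pics/x.png')
  snap(n,'now_'+n+'.png'); c=cv2.imread('pics/now_'+n+'.png')
  if n=='side': b=a
  e=np.minimum(cv2.absdiff(cv2.GaussianBlur(a,(3,3),0),cv2.GaussianBlur(c,(3,3),0)).max(2),cv2.absdiff(cv2.GaussianBlur(b,(3,3),0),cv2.GaussianBlur(c,(3,3),0)).max(2))
  k,l,s,ce=cv2.connectedComponentsWithStats((e>10).astype(np.uint8))
  for i in range(1,k):
    if s[i,4]>8: print(n,s[i].tolist(),ce[i].round(0),atz(n,*ce[i],.012).round(3))
"
```

```text
top [286, 214, 10, 7, 33] [291. 218.] [0.577 0.007 0.012]
top [304, 221, 8, 9, 39] [307. 225.] [ 0.548 -0.051  0.012]
top [246, 229, 12, 24, 154] [252. 240.] [0.497 0.148 0.012]
top [242, 231, 7, 22, 42] [245. 241.] [0.494 0.174 0.012]
top [297, 240, 10, 10, 36] [301. 244.] [ 0.483 -0.027  0.012]
top [264, 246, 7, 3, 9] [267. 247.] [0.472 0.094 0.012]
top [266, 254, 9, 13, 19] [270. 260.] [0.426 0.083 0.012]
top [251, 258, 5, 5, 20] [253. 260.] [0.426 0.145 0.012]
top [238, 262, 7, 3, 9] [241. 263.] [0.416 0.188 0.012]
top [233, 265, 6, 8, 42] [235. 268.] [0.397 0.208 0.012]
top [227, 275, 5, 9, 35] [229. 279.] [0.358 0.231 0.012]
top [275, 274, 7, 19, 24] [278. 283.] [0.345 0.055 0.012]
top [240, 279, 31, 42, 453] [252. 300.] [0.287 0.147 0.012]
top [233, 284, 4, 3, 9] [235. 285.] [0.338 0.21  0.012]
top [127, 295, 191, 125, 9280] [211. 364.] [0.063 0.292 0.012]
top [281, 294, 26, 45, 488] [295. 319.] [ 0.219 -0.004  0.012]
top [258, 322, 12, 22, 37] [263. 332.] [0.173 0.109 0.012]
top [170, 340, 19, 12, 111] [179. 345.] [0.129 0.405 0.012]
top [310, 367, 5, 3, 11] [312. 368.] [ 0.0
[... 4733 characters left out ...]
.012]
side [188, 387, 5, 6, 16] [190. 389.] [0.525 0.465 0.012]
side [177, 389, 8, 7, 29] [181. 392.] [0.537 0.481 0.012]
side [238, 391, 3, 5, 9] [239. 393.] [0.429 0.408 0.012]
side [168, 392, 6, 9, 33] [171. 396.] [0.551 0.5   0.012]
side [220, 394, 5, 3, 9] [222. 395.] [0.457 0.432 0.012]
side [186, 397, 5, 5, 13] [188. 399.] [0.515 0.482 0.012]
side [203, 396, 7, 4, 16] [206. 398.] [0.484 0.457 0.012]
side [233, 397, 6, 11, 22] [235. 402.] [0.424 0.427 0.012]
side [179, 398, 4, 5, 9] [180. 400.] [0.527 0.494 0.012]
side [196, 400, 8, 7, 18] [200. 403.] [0.488 0.473 0.012]
side [174, 407, 28, 13, 42] [188. 414.] [0.493 0.503 0.012]
side [209, 412, 5, 3, 9] [211. 413.] [0.455 0.475 0.012]
```

Three balls are in the bowl and I see no sign of any on the bench, so two are probably still inside the carton. I'll tilt again, to the end stop.

Emit:
carry_out(rows=[{"linear": [0.4,0.1,0],"rotation": [0,0,0],"gripper": 0.4},{"linear": [0.4,0.1,0],"rotation": [0,0,0],"gripper": 0.4},{"linear": [0.3,0,0],"rotation": [0,0,0],"gripper": 0.4},{"linear": [0,0,0.2],"rotation": [0,0,0],"gripper": 0.4},{"linear": [0,0,0],"rotation": [0,0,0],"gripper": 0.4}])

```text
time: 24.55
tcp_pos: [0.4595, 0.2696, 0.3403]
orientation: [180.0, 0.4, 14.6]
force: [-0.2, -0.5, 1.1]
grip_width: 0.034
gripper_force: 0.0
```

```bash
python3 d.py .4595 .268 .249
```

```text
units [0.002 0.012 0.761] rot [ 0.004  0.102 -0.087] t 24.55 [0.4595 0.2696 0.3403] F [-0.2 -0.5  1.1] 0.03402979365756611
```

Emit:
carry_out(rows=[{"linear": [0,0.01,0.25],"rotation": [0,0,0],"gripper": 0.4},{"linear": [0,0,0.25],"rotation": [0,0,0],"gripper": 0.4},{"linear": [0,0,0.2],"rotation": [0,0,0],"gripper": 0.4},{"linear": [0,0,0.06],"rotation": [0,0,0],"gripper": 0.4},{"linear": [0,0,0],"rotation": [0,0,0],"gripper": 0.2},{"linear": [0,0,0],"rotation": [0,0,0],"gripper": 0.2},{"linear": [0,0,0],"rotation": [0,0,0],"gripper": 0.2}])

```text
time: 25.25
tcp_pos: [0.4598, 0.2689, 0.2542]
orientation: [-180.0, -0.2, 14.6]
force: [0.5, 0.5, 0.7]
grip_width: 0.017
gripper_force: 0.0
```

Emit:
carry_out(rows=[{"linear": [0,0.073,-0.05],"rotation": [0,0,0],"gripper": 0.2},{"linear": [0,0.076,-0.047],"rotation": [0,0,0],"gripper": 0.2},{"linear": [0,0.078,-0.043],"rotation": [0,0,0],"gripper": 0.2},{"linear": [0,0.08,-0.038],"rotation": [0,0,0],"gripper": 0.2},{"linear": [0,0.082,-0.034],"rotation": [0,0,0],"gripper": 0.2},{"linear": [0,0.084,-0.03],"rotation": [0,0,0],"gripper": 0.2},{"linear": [0,0.085,-0.025],"rotation": [0,0,0],"gripper": 0.2},{"linear": [0,0.087,-0.021],"rotation": [0,0,0],"gripper": 0.2},{"linear": [0,0.088,-0.01],"rotation": [0,0,0],"gripper": 0.2},{"linear": [0,0,0.015],"rotation": [0,0,0],"gripper": 0.2}])

```text
time: 26.25
tcp_pos: [0.4821, 0.183, 0.2882]
orientation: [180.0, -0.2, 14.6]
force: [-0.3, -0.0, -0.2]
grip_width: 0.0168
gripper_force: 0.0
```

Emit:
carry_out(rows=[{"linear": [0,0.06,0],"rotation": [0,0,0],"gripper": 0.2},{"linear": [0,0.06,0],"rotation": [0,0,0],"gripper": 0.2},{"linear": [0,0.06,0],"rotation": [0,0,0],"gripper": 0.2},{"linear": [0,0.06,0.005],"rotation": [0,0,0],"gripper": 0.2},{"linear": [0,0.06,0.008],"rotation": [0,0,0],"gripper": 0.2},{"linear": [0,0.06,0.009],"rotation": [0,0,0],"gripper": 0.2},{"linear": [0,0.06,0.01],"rotation": [0,0,0],"gripper": 0.2},{"linear": [0,0.06,0.012],"rotation": [0,0,0],"gripper": 0.2},{"linear": [0,0.06,0.013],"rotation": [0,0,0],"gripper": 0.2},{"linear": [0,0,0],"rotation": [0,0,0],"gripper": 0.2}])

```text
time: 27.25
tcp_pos: [0.4981, 0.1198, 0.2792]
orientation: [180.0, 0.1, 14.5]
force: [-0.8, 0.3, 0.8]
grip_width: 0.0173
gripper_force: 0.0
```

```bash
cat > aim.py <<'E'
import sys
from d import *
from fit import W
p=np.load('piv.npy'); ph=np.radians(float(sys.argv[1]))-np.arctan2(120,165); d1=W(p,(-204*np.sin(ph)-float(sys.argv[2]),0,0)); delta([d1[0],d1[1],.083+.204*np.cos(ph)])
E
python3 aim.py 66 2.5
```

```text
units [-0.001  0.62   0.163] rot [ 0.011  0.016 -0.09 ] t 27.25 [0.4981 0.1198 0.2792] F [-0.8  0.3  0.8] 0.01731566651561118
```

Emit:
carry_out(rows=[{"linear": [0,0.05,0.008],"rotation": [0,0,0],"gripper": 0.2},{"linear": [0,0.05,0.009],"rotation": [0,0,0],"gripper": 0.2},{"linear": [0,0.05,0.01],"rotation": [0,0,0],"gripper": 0.2},{"linear": [0,0.05,0.011],"rotation": [0,0,0],"gripper": 0.2},{"linear": [0,0.05,0.012],"rotation": [0,0,0],"gripper": 0.2},{"linear": [0,0.05,0.013],"rotation": [0,0,0],"gripper": 0.2},{"linear": [0,0.05,0.014],"rotation": [0,0,0],"gripper": 0.2},{"linear": [0,0.05,0.015],"rotation": [0,0,0],"gripper": 0.2},{"linear": [0,0.05,0.016],"rotation": [0,0,0],"gripper": 0.2},{"linear": [0,0.05,0.017],"rotation": [0,0,0],"gripper": 0.2},{"linear": [0,0.05,0.018],"rotation": [0,0,0],"gripper": 0.2},{"linear": [0,0.05,0.019],"rotation": [0,0,0],"gripper": 0.2}])

```text
time: 28.45
tcp_pos: [0.5161, 0.0509, 0.26]
orientation: [-180.0, 0.0, 14.6]
force: [-0.3, 4.1, -3.4]
grip_width: 0.0172
gripper_force: 2.3
```

Emit:
carry_out(rows=[{"linear": [0,0.03,0.012],"rotation": [0,0,0],"gripper": 0.2},{"linear": [0,0,0],"rotation": [0,0,0],"gripper": 0.2}])

```text
time: 28.65
tcp_pos: [0.5172, 0.047, 0.2589]
orientation: [179.9, -0.0, 14.6]
force: [-0.8, 0.2, 0.1]
grip_width: 0.0171
gripper_force: 0.2
```

Emit:
carry_out(rows=[{"linear": [0,0.02,0.01],"rotation": [0,0,0],"gripper": 0.2},{"linear": [0,0,0],"rotation": [0,0,0],"gripper": 0.2}])

```text
time: 28.85
tcp_pos: [0.5178, 0.0451, 0.2579]
orientation: [180.0, -0.0, 14.6]
force: [0.3, 1.8, -1.4]
grip_width: 0.0172
gripper_force: 0.5
```

Emit:
carry_out(rows=[{"linear": [0,0.02,0.01],"rotation": [0,0,0],"gripper": 0.2},{"linear": [0,0,0],"rotation": [0,0,0],"gripper": 0.2}])

```text
time: 29.05
tcp_pos: [0.5183, 0.0433, 0.2568]
orientation: [-180.0, -0.0, 14.6]
force: [-0.2, 3.8, 0.1]
grip_width: 0.017
gripper_force: 2.2
```

Emit:
carry_out(rows=[{"linear": [0,0.02,0.01],"rotation": [0,0,0],"gripper": 0.2},{"linear": [0,0,0],"rotation": [0,0,0],"gripper": 0.2}])

```text
time: 29.25
tcp_pos: [0.5184, 0.0431, 0.2566]
orientation: [-179.7, -0.1, 14.7]
force: [-5.3, 14.9, 10.5]
grip_width: 0.0173
gripper_force: 8.3
```

Emit:
carry_out(rows=[{"linear": [0,0.01,0.005],"rotation": [0,0,0],"gripper": 0.2},{"linear": [0,0,0],"rotation": [0,0,0],"gripper": 0.2}])

```text
time: 29.45
tcp_pos: [0.5184, 0.043, 0.2566]
orientation: [-179.6, -0.2, 14.7]
force: [-8.2, 21.5, 13.6]
grip_width: 0.017
gripper_force: 11.1
```

Emit:
carry_out(rows=[{"linear": [0,-0.02,-0.01],"rotation": [0,0,0],"gripper": 0.2},{"linear": [0,0,0],"rotation": [0,0,0],"gripper": 0.2},{"linear": [0,0,0],"rotation": [0,0,0],"gripper": 0.2},{"linear": [0,-0.1,-0.04],"rotation": [0,0,0],"gripper": 0.2},{"linear": [0,-0.08,-0.04],"rotation": [0,0,0],"gripper": 0.2},{"linear": [0,-0.08,-0.035],"rotation": [0,0,0],"gripper": 0.2},{"linear": [0,0,0],"rotation": [0,0,0],"gripper": 0.2},{"linear": [0,0.08,0.035],"rotation": [0,0,0],"gripper": 0.2},{"linear": [0,0.08,0.04],"rotation": [0,0,0],"gripper": 0.2},{"linear": [0,0.09,0.037],"rotation": [0,0,0],"gripper": 0.2},{"linear": [0,0,0],"rotation": [0,0,0],"gripper": 0.2},{"linear": [0,0,0],"rotation": [0,0,0],"gripper": 0.2}])

```text
time: 30.65
tcp_pos: [0.5179, 0.0432, 0.2551]
orientation: [-179.8, 0.1, 14.6]
force: [-0.7, 6.5, -1.6]
grip_width: 0.0174
gripper_force: 3.7
```

Emit:
carry_out(rows=[{"linear": [0,0,0],"rotation": [0,0,0],"gripper": 0.2},{"linear": [0,-0.1,-0.04],"rotation": [0,0,0],"gripper": 0.2},{"linear": [0,-0.08,-0.04],"rotation": [0,0,0],"gripper": 0.2},{"linear": [0,-0.08,-0.035],"rotation": [0,0,0],"gripper": 0.2},{"linear": [0,0,0],"rotation": [0,0,0],"gripper": 0.2},{"linear": [0,0.08,0.035],"rotation": [0,0,0],"gripper": 0.2},{"linear": [0,0.08,0.04],"rotation": [0,0,0],"gripper": 0.2},{"linear": [0,0.1,0.04],"rotation": [0,0,0],"gripper": 0.2},{"linear": [0,0,0],"rotation": [0,0,0],"gripper": 0.2},{"linear": [0,0,0],"rotation": [0,0,0],"gripper": 0.2},{"linear": [0,0,0],"rotation": [0,0,0],"gripper": 0.2},{"linear": [0,0,0],"rotation": [0,0,0],"gripper": 0.2}])

```text
time: 31.85
tcp_pos: [0.5179, 0.0432, 0.2551]
orientation: [-179.8, 0.1, 14.6]
force: [-0.6, 7.8, -1.5]
grip_width: 0.017
gripper_force: 3.7
```

```bash
python3 aim.py 66 2.5; python3 -c "
from d import *
g=bot.snapshot('side')['image'].mean(2)
for v in range(212,270): print(v,' '.join('%2d'%(x/5) for x in g[v,300:336]))"
```

```text
units [-0.001 -0.039 -0.038] rot [-0.044  0.025 -0.075] t 31.85 [0.5179 0.0432 0.2551] F [-0.6  7.8 -1.5] 0.01701346142640961
212 17 13 14 14 14 13 14 14 17 19 20 20 22 20 15 16 15 15 18 22 24 24 24 24 24 24 24 23 21 22 23 23 23 24 22 21
213 16 13 13 14 14 14 14 14 13 14 13 13 16 16 15 16 16 16 20 24 23 24 24 24 24 24 24 25 24 23 23 22 21 22 21 21
214 13 14 15 14 14 14 14 14 14 14 13 13 12 13 15 17 16 17 20 24 24 24 23 23 24 24 23 24 24 24 22 23 22 22 22 22
215 14 14 15 15 14 14 14 14 15 14 13 13 13 14 16 16 15 19 22 24 24 24 24 23 24 23 23 24 23 24 25 25 24 24 23 24
216 19 19 19 20 20 20 19 19 18 20 18 15 13 14 16 16 14 16 19 22 24 24 23 24 24 24 24 23 24 24 25 24 23 24 24 24
217 24 23 24 24 24 23 23 24 23 23 22 19 15 15 16 16 14 13 14 19 24 24 24 24 24 24 24 23 23 24 24 25 23 23 25 25
218 22 23 23 23 23 23 23 23 22 23 23 20 16 15 16 15 16 15 14 17 21 23 24 23 24 24 24 24 23 23 24 23 24 24 25 25
219 22 22 22 22 22 22 21 22 22 22 22 18 14 16 16 15 19 21 19 17 18 22 24 23 23 24 24 23 24 24 24 24 24 25 24 25
220 22 22 22 22 22 22 22 21 22 22 21 17 15 17 16 15 21 22 22 22 18 19 23 25 24
[... 4821 characters left out ...]
4 13 13 13 13 13 14 13 13 13
264 28 25 17 11 12 18 20 20 20 22 22 22 21 21 22 22 20 21 20 19 18 16 15 13 13 13 14 13 13 13 14 13 13 14 13 13
265 27 22 14 10 10 14 19 20 20 22 22 21 21 22 22 21 21 20 19 16 15 15 13 13 14 14 13 14 13 12 13 13 13 14 14 13
266 27 20 12 11 10 14 19 21 21 22 21 22 21 21 21 21 22 22 18 14 13 14 14 13 14 14 13 13 13 13 13 14 13 13 14 13
267 24 17 11 10 10 16 20 20 21 21 22 22 21 23 23 22 24 24 22 19 17 13 13 14 13 13 16 19 18 16 13 13 14 14 13 13
268 23 16 11 11 11 16 20 20 21 21 22 22 23 24 24 23 23 23 25 24 22 18 16 12 13 17 22 23 23 21 16 13 12 13 14 14
269 20 13 11 11 12 16 17 17 20 22 22 23 24 23 24 23 23 23 23 24 24 23 21 15 16 21 23 24 24 24 21 16 13 14 14 13
```

Emit:
carry_out(rows=[{"linear": [0,-0.1,-0.045],"rotation": [0,0,0],"gripper": 0.2},{"linear": [0,-0.078,-0.042],"rotation": [0,0,0],"gripper": 0.2},{"linear": [0,-0.08,-0.038],"rotation": [0,0,0],"gripper": 0.2},{"linear": [0,-0.082,-0.034],"rotation": [0,0,0],"gripper": 0.2},{"linear": [0,-0.084,-0.03],"rotation": [0,0,0],"gripper": 0.2},{"linear": [0,-0.085,-0.025],"rotation": [0,0,0],"gripper": 0.2},{"linear": [0,-0.087,-0.021],"rotation": [0,0,0],"gripper": 0.2},{"linear": [0,-0.088,-0.016],"rotation": [0,0,0],"gripper": 0.2},{"linear": [0,-0.088,-0.012],"rotation": [0,0,0],"gripper": 0.2},{"linear": [0,-0.089,-0.007],"rotation": [0,0,0],"gripper": 0.2},{"linear": [0,-0.089,-0.002],"rotation": [0,0,0],"gripper": 0.2},{"linear": [0,0,0],"rotation": [0,0,0],"gripper": 0.2}])

```text
time: 33.1
tcp_pos: [0.4888, 0.155, 0.2886]
orientation: [-179.9, 0.0, 14.7]
force: [-0.7, 0.3, 0.6]
grip_width: 0.0171
gripper_force: 0.0
```

```bash
python3 aim.py 36 -2.5
```

```text
units [-0.004  0.032  0.013] rot [-0.017  0.012 -0.047] t 33.1 [0.4888 0.155  0.2886] F [-0.7  0.3  0.6] 0.01707763895609415
```

Emit:
carry_out(rows=[{"linear": [0,-0.057,0.015],"rotation": [0,0,0],"gripper": 0.2},{"linear": [0,-0.089,0.007],"rotation": [0,0,0],"gripper": 0.2},{"linear": [0,-0.088,0.012],"rotation": [0,0,0],"gripper": 0.2},{"linear": [0,-0.088,0.016],"rotation": [0,0,0],"gripper": 0.2},{"linear": [0,-0.087,0.021],"rotation": [0,0,0],"gripper": 0.2},{"linear": [0,-0.085,0.025],"rotation": [0,0,0],"gripper": 0.2},{"linear": [0,-0.084,0.03],"rotation": [0,0,0],"gripper": 0.2},{"linear": [0,-0.082,0.034],"rotation": [0,0,0],"gripper": 0.2},{"linear": [0,-0.08,0.038],"rotation": [0,0,0],"gripper": 0.2},{"linear": [0,-0.078,0.043],"rotation": [0,0,0],"gripper": 0.2},{"linear": [0,-0.076,0.047],"rotation": [0,0,0],"gripper": 0.2},{"linear": [0,0,0],"rotation": [0,0,0],"gripper": 0.2}])

```text
time: 34.3
tcp_pos: [0.4617, 0.2583, 0.2533]
orientation: [-180.0, 0.1, 14.7]
force: [0.2, -0.0, -0.3]
grip_width: 0.0169
gripper_force: 0.0
```

Emit:
carry_out(rows=[{"linear": [0,-0.037,0.025],"rotation": [0,0,0],"gripper": 0.2},{"linear": [0,-0.037,0.02],"rotation": [0,0,0],"gripper": 0.2},{"linear": [0,-0.02,0],"rotation": [0,0,0],"gripper": 0.2},{"linear": [0,-0.01,0],"rotation": [0,0,0],"gripper": 0.2},{"linear": [0,-0.01,0],"rotation": [0,0,0],"gripper": 0.2},{"linear": [0,0,0],"rotation": [0,0,0],"gripper": 0.2}])

```text
time: 34.9
tcp_pos: [0.4589, 0.2706, 0.249]
orientation: [-180.0, -0.0, 14.6]
force: [-0.0, -0.4, -0.8]
grip_width: 0.0171
gripper_force: 0.4
```

Emit:
carry_out(rows=[{"linear": [0,-0.015,0],"rotation": [0,0,0],"gripper": 0.2},{"linear": [0,0,0],"rotation": [0,0,0],"gripper": 0.2}])

```text
time: 35.1
tcp_pos: [0.4587, 0.2715, 0.249]
orientation: [179.9, 0.0, 14.6]
force: [0.4, -6.7, 0.1]
grip_width: 0.0169
gripper_force: 3.3
```

Same position as before (y = 0.2715). I press a little more to seat it, release, clear the view, and count again.

Emit:
carry_out(rows=[{"linear": [0,-0.015,0],"rotation": [0,0,0],"gripper": 0.2},{"linear": [0,0,0],"rotation": [0,0,0],"gripper": 0.2},{"linear": [0,0.035,0],"rotation": [0,0,0],"gripper": 0.2},{"linear": [0,0,0],"rotation": [0,0,0],"gripper": 0.4},{"linear": [0,0,0],"rotation": [0,0,0],"gripper": 0.4},{"linear": [0,0,-0.1],"rotation": [0,0,0],"gripper": 0.4},{"linear": [0,0,-0.3],"rotation": [0,0,0],"gripper": 0.4},{"linear": [0,0,-0.4],"rotation": [0,0,0],"gripper": 0.4},{"linear": [-0.3,0,-0.2],"rotation": [0,0,0],"gripper": 0.4},{"linear": [-0.4,-0.1,0],"rotation": [0,0,0],"gripper": 0.4},{"linear": [-0.4,-0.1,0],"rotation": [0,0,0],"gripper": 0.4},{"linear": [0,0,0],"rotation": [0,0,0],"gripper": 0.4}])

```text
time: 36.3
tcp_pos: [0.3206, 0.26, 0.3702]
orientation: [-179.9, -0.1, 14.8]
force: [-0.7, 0.7, 0.2]
grip_width: 0.0343
gripper_force: 0.0
```

```bash
cat > cnt.py <<'E'
from d import *
g=np.mean([bot.snapshot('top')['image'].mean(2) for _ in range(4)],0)
for v in range(210,254): print(v,' '.join('%2d'%(x/5) for x in g[v,270:316]))
E
python3 cnt.py; python3 -c "
from d import *
from fit import W
p=np.load('piv.npy'); a=cv2.imread('pics/now_top.png').astype(int); snap('top','now2.png'); c=cv2.imread('pics/now2.png').astype(int)
e=cv2.blur(np.abs(a-c).max(2).astype(np.float32),(3,3)); k,l,s,ce=cv2.connectedComponentsWithStats((e>9).astype(np.uint8))
print([(s[i].tolist(),ce[i].round().tolist()) for i in range(1,k) if s[i,4]>6])"
```

```text
210 21 21 21 21 21 21 21 21 21 21 21 21 22 22 22 24 25 26 27 28 30 31 31 31 32 31 31 30 29 28 26 24 23 22 22 22 22 22 22 22 22 22 22 22 22 22
211 21 21 21 21 21 21 21 21 21 21 21 21 22 23 25 27 29 31 31 31 31 31 31 31 31 31 31 31 31 31 31 30 28 26 23 22 21 21 21 22 22 22 22 22 22 22
212 21 21 21 21 21 21 21 21 21 21 21 22 24 27 30 31 31 31 29 27 25 23 23 24 24 24 24 24 25 27 29 31 31 31 29 25 21 19 20 21 22 22 22 22 22 22
213 21 21 21 21 21 22 21 21 21 22 23 25 28 30 31 29 27 24 22 20 18 17 17 19 23 24 25 24 24 23 24 25 28 30 31 30 27 22 20 20 21 22 22 22 22 22
214 21 21 21 21 21 21 22 21 22 24 27 30 30 30 27 25 22 21 19 18 19 18 18 20 26 30 32 31 30 28 25 24 23 24 27 30 30 29 24 21 21 21 22 22 22 22
215 21 21 21 21 21 21 21 22 24 28 30 31 28 25 23 24 26 25 22 21 21 21 20 20 25 31 34 35 34 33 31 28 23 21 22 25 29 31 29 25 21 20 20 22 22 22
216 22 21 21 22 21 21 22 23 27 31 31 28 24 23 26 30 31 28 24 22 23 23 21 20 24 30 34 35 35 34 32 28 23 20 18 19 24 28 31 29 25 21 19 19 21 22
217 21 21 21 21 21 21 23 27 30 31 28 24 25 28 32 34 33 30 25 22 22 22 21 21 25 31 34 35 35 33 29 24 22 20 
[... 5053 characters left out ...]
2 22 24 25 27 28 30 31 32 32 31 32 32 31 30 28 27 26 25 23 22 22 22 21 22 22 22 22 22 22 22 22
[([298, 215, 12, 11, 90], [304.0, 220.0]), ([307, 228, 4, 3, 10], [308.0, 229.0]), ([303, 234, 10, 9, 73], [308.0, 238.0]), ([193, 301, 3, 3, 8], [194.0, 302.0]), ([188, 318, 6, 13, 28], [190.0, 324.0]), ([195, 336, 3, 6, 9], [196.0, 338.0]), ([137, 339, 20, 41, 129], [145.0, 355.0]), ([129, 342, 4, 10, 18], [130.0, 347.0]), ([198, 364, 3, 6, 11], [199.0, 366.0]), ([187, 375, 6, 3, 9], [190.0, 376.0]), ([181, 379, 4, 3, 7], [182.0, 380.0]), ([166, 381, 13, 7, 30], [172.0, 384.0]), ([158, 384, 4, 6, 11], [159.0, 387.0]), ([161, 391, 4, 6, 11], [163.0, 393.0]), ([164, 390, 5, 5, 13], [166.0, 392.0])]
```

All five balls now show in the bowl, at pixels (290,217), (302,218), (307,226), (308,238) and (302,245). The carton was pressed against its upright stop, and the arm is clear.

```bash
python3 -c "
from plant import bot
print(bot.job_done())"
```

```text
the job is handed in; nothing more can be done
None
```

The job is handed in: all five balls are in the white bowl in front of the carton, the spout is fully out and the carton is back upright on its stop; it took two pours, because the first left two balls inside.

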